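# Set the mortar under the seasoning dispenser and dose it

## Robot

A 6-joint arm with a two-finger parallel gripper is mounted at the origin on the work surface. World frame = base frame: x ahead of the robot, y to its left, z up, the work surface at z = 0. Lengths are in m, angles in rad, forces in N, time in s.
With the tool pointing down it reaches from about 0.35 to 0.8 m from the base axis. Payload 7.3 kg.
Tool frame: the origin (TCP) lies at the very end of the fingers, on their centre line; the grasp point (between the pads) lies 19 mm behind it; z points along the fingers, y is the line along which they close (so a half turn about z gives the same grasp; the last joint's range is limited). The gripper opens to 85 mm and grips with 20 to 120 N. Pads are 22 mm wide; open, the fingers measure 114 mm over their backs; the gripper's body (76 mm by 85 mm) begins 54 mm behind the grasp point. The pads swing forward as they close: fully open they stand 13 mm farther back than shut.
Start: joints at [-1.33, 0.342, 1.524, -0, 1.275, -0.146], TCP at [0.198, -0.486, 0.231] pointing down, gripper open.
Joint ranges: [-2.53, 2.53], [-0.77, 2.02], [0.04, 2.7], [-1, 4.14], [0.28, 2.66], [-3.11, 3.11]. Speed limits (rad/s): [2.57, 2.57, 3.14, 3.14, 3.14, 3.14].

## Interface

Orientations are given as a unit quaternion [w, x, y, z].
In Python, from plant import r gives the robot as it stands.
- The arm moves only by the tool servo_tool, never from a script. Its argument "commands" is one flat list of numbers, 7 for each row, row after row: the turn, a rotation vector about the tool's x, y, z in degrees, then the shift along the tool's x, y, z in cm, then the opening, from 0 (shut) to 1 (fully open). In form: [ax, ay, az, tx, ty, tz, claw, ax, ay, az, tx, ty, tz, claw, ...]. A call has 1 to 20 rows; each row is the pose to reach, as a shift and turn from the pose commanded when the call began, along the tool's axes at that moment; what a row does not reach only later rows make up. A row lasts 1/12 s, in which the tool goes at most 41.7 mm and 7.16 degrees, less where a joint would pass 70% of its speed; a pose out of reach is approached as far as the arm can. A call with a gripper value outside its range is refused whole. The fingers move at their own pace and stop on an object; "newtons" is the grip in N (left out, the last holds). Time passes only in rows, so rows that repeat a pose let the fingers close. It gives the time, the measured TCP pose, the force, the opening and the grip force at its end, in the units of the state.
- r.get_obs(): the state, without advancing time (a new reading comes with each control period).
- r.read_camera(name): name is "side" or "top" or "wrist"; returns a dict with "frame" (480x640x3 uint8, red, green, blue), "vfov" (degrees; the focal length in pixels is half the picture's height over the tangent of half this angle, whatever the lens; pixels are square), "cx", "cy" (the principal point, pixels), "R" (3x3) and "t" (3): a world point X has camera coordinates R X + t; the wrist camera has in their place "mount" (4x4, takes a point from camera to tool coordinates, whose origin is the TCP and whose axes are the flange's). Camera axes: x right, y down, z forward; pixel columns grow to the right and rows downward; lengths in m; the calibration is good to about 2 mm. A picture is of the moment at which its call begins: read the wrist's pose just before it. There is no depth.
- r.job_done(): hands the job in; it is judged then, once.
The state is a dict: "clock": time; "joint_positions": joint angles; "qvel": joint speeds; "tau": joint torques, N m; "tool_pos": TCP position; "ee_rot": TCP orientation; "ft_force": force on the tool from outside, world axes, zero at the start; "wrist_torque": the same for the moment, N m; "finger_gap": opening from 0.0 (shut) to 1.0 (fully open); "grip_force": force on a finger pad.
Only numpy, scipy, OpenCV 4.12 (cv2) and the standard library are available. Lean on these libraries where they do the work, as an engineer would, in place of code of your own. Each camera call takes 0.05 s, during which the arm holds its last target. There are 200 camera calls.

## Task

First pick up the wooden pestle that lies in the way and lay it flat on the cutting board. Then push the clay mortar along the counter, from outside and without lifting it or putting the fingers in its bowl, until the dispenser's spout points down into the bowl well clear of the rim, leaving the cup and the tea strainer standing where they are. Only then press the hinged key on top of the dispenser fully down to its stop, hold it there for a moment, and let it spring back up.

Things in the scene. Friction and masses are not known exactly. Their poses are not given: they have to be found in the camera images.
- mortar: open round clay mortar, 120 mm outer diameter (vertical outer wall from 14 mm up; foot 104 mm), 75 mm high, wall 16 mm, bowl mouth 88 mm across, 0.5 to 0.9 kg, loose. Too wide to grip from outside. Origin: centre of its underside; z up along its axis
- bowl_inside: the inner lining of the mortar's bowl (part of the mortar, same origin and axes), 88 mm across, up to 66 mm above the counter: the fingers must not touch it
- pestle: turned wooden pestle lying flat, 150 mm long along its own x; thicker ends 34 mm in diameter, waist 22 to 24 mm in diameter, 60 mm long about the middle (grip it there). Origin: at mid-length on its underside, so its axis lies 17 mm above the origin; loose
- board: square white plastic cutting board, 200 x 200 x 12 mm, fixed flat on the counter. Origin: centre of its underside; its top is 12 mm higher; x and y along its sides
- cup: blue enamel mug, 80 mm in diameter, 80 mm high, its handle on its own +y side reaching to 75 mm from the axis; loose, stands in the way. Origin: centre of its underside
- strainer: stainless tea strainer bowl, 72 mm in diameter, 50 mm high, with a flat handle along its own -x reaching to 80 mm from the axis and a tab along +x to 47 mm; loose, stands in the way. Origin: centre of its underside
- caddy: seasoning dispenser, fixed: upright white plastic box 90 mm (its x) x 100 mm (its y) x 170 mm high on a 102 x 112 mm foot; a horizontal spout 22 mm thick sticks out of its front (-x side) at 120 to 161 mm above the counter, over the counter in front; a hinged key lies on top. Origin: centre of its underside
- spout_tip (a point): lower end of the spout's downward nozzle (20 mm diameter), 120 mm in front of the dispenser's origin (along its -x) and 120 mm above the counter. The mortar's bowl belongs under it
- key_pad (a point): point to press on the key's upper face, on its mid-line, 65 mm from the hinge; moves with the key. At rest it is about 209 mm above the counter, with the key fully down about 189 mm
- key (a joint): angle of the dispenser's key, a sprung plate 85 x 60 mm hinged at its rear (+x) edge: 0 at rest (front end raised), 0.32 rad at its bottom stop (level); needs about 6 N at the pad
There are look-alikes about, which are no part of the job. What is meant by the pestle is not red, and is the larger of those in its own colour. Of the things shaped like the mortar, the terracotta one is meant.

How it is judged:
On the way, in this order (a step that is already met when the one before it is completed fails the run):
1. the pestle lies on the cutting board, released (x of pestle in the frame of board between -0.09 and 0.09 m and y of pestle in the frame of board between -0.09 and 0.09 m and z of pestle in the frame of board below 0.025 m and angle between pestle's own x axis and vertical above 1.4 rad and contact force between the fingers and pestle below 0.2 N and linear speed of pestle below 0.03 m/s), for 0.2 s.
2. the mortar stands under the spout (horizontal distance between mortar and spout_tip below 0.032 m and angle between mortar's own z axis and vertical below 0.08 rad and height (world z) of mortar below 0.006 m and linear speed of mortar below 0.02 m/s), for 0.2 s.
3. the key is pressed to its stop over the waiting mortar (value of joint key above 0.29 rad and horizontal distance between mortar and spout_tip below 0.032 m and angle between mortar's own z axis and vertical below 0.08 rad and height (world z) of mortar below 0.006 m), for 0.2 s.
At the end, for the whole second after the job is handed in: Pestle lies level on the board (its middle within 90 mm of the board's centre along each side), mortar upright on the counter with its axis within 32 mm of the spout tip horizontally, key back up (under 0.06 rad), cup and strainer within 20 mm of their starts; all at rest, released (x of pestle in the frame of board between -0.09 and 0.09 m and y of pestle in the frame of board between -0.09 and 0.09 m and z of pestle in the frame of board below 0.025 m and angle between pestle's own x axis and vertical above 1.4 rad and contact force between the fingers and pestle below 0.2 N and horizontal distance between mortar and spout_tip below 0.032 m and angle between mortar's own z axis and vertical below 0.08 rad and height (world z) of mortar below 0.006 m and value of joint key below 0.06 rad and linear speed of each of mortar, pestle below 0.01 m/s and distance of each of cup, strainer from where it was at the start of the episode below 0.02 m); the robot touches nothing.
It fails at once if cup pushed more than 20 mm or tipped (distance of cup from where it was at the start of the episode above 0.02 m or angle between cup's own z axis and vertical above 0.3 rad).
It fails at once if strainer pushed more than 20 mm or tipped (distance of strainer from where it was at the start of the episode above 0.02 m or angle between strainer's own z axis and vertical above 0.3 rad).
It fails at once if mortar lifted off the counter (over 15 mm) or tipped (height (world z) of mortar above 0.015 m or angle between mortar's own z axis and vertical above 0.25 rad).
It fails at once if fingers in the mortar's bowl (contact force between the fingers and bowl_inside above 0.5 N).
It fails at once if key pressed (over 0.12 rad) while the mortar is not under the spout (value of joint key above 0.12 rad and horizontal distance between mortar and spout_tip above 0.034 m).
It also fails if it takes over 72 s, if anything falls off the work surface, if the arm or the gripper's body presses on something with over 40 N, if the wrist force passes 120 N, or if a joint passes its speed limit or range.

## Working session

There is one attempt and no reset: what is moved stays moved. The work goes in short steps, Python scripts to look and compute and a tool call to move; the robot and the scene stay as the last step left them, time stands still between calls to the robot, and variables do not carry over. Pictures are saved under pics/ and viewed, at most 10 in all, crops included, and the job is handed in when it is done.

Besides the shell and the picture viewer there is one more tool, called after "Emit:" as name(argument=value, ...), one argument or row to a line, values as JSON. servo_tool: Moves the arm, as the interface text tells. Its arguments: {"type":"object","properties":{"commands":{"type":"array"},"newtons":{"type":"number"}},"required":["commands"]}

```bash
mkdir -p pics
python3 - <<'E'
from plant import r
import cv2,pickle
o=r.get_obs();print({k:o[k] for k in('clock','tool_pos','ee_rot','finger_gap')})
d={}
for n in('top','side'):
    c=r.read_camera(n);d[n]=c;cv2.imwrite(f'pics/{n}0.png',c['frame'][:,:,::-1]);print(n,{k:c[k] for k in c if k!='frame'})
pickle.dump(d,open('d0.pkl','wb'))
E
```

```text
{'clock': 0.0, 'tool_pos': array([ 0.19797013, -0.4857977 ,  0.23062525]), 'ee_rot': array([-7.75399311e-04,  9.81360813e-01,  1.92172715e-01, -3.48593771e-05]), 'finger_gap': 0.9991524134319916}
top {'vfov': 46.058678993465456, 'cx': 319.3797786721717, 'cy': 235.65820527230147, 'R': array([[ 0.02712438, -0.99962199, -0.00448811],
       [-0.98158242, -0.025785  , -0.18929099],
       [ 0.18910371,  0.00953985, -0.98191078]]), 't': array([-0.03756849,  0.61974018,  1.38814608])}
side {'vfov': 45.181913381121035, 'cx': 332.30143783677397, 'cy': 231.77171102264276, 'R': array([[ 0.98020974, -0.19694218, -0.02006579],
       [-0.13715534, -0.60253688, -0.78621735],
       [ 0.14274898,  0.77341004, -0.61762419]]), 't': array([-0.55258684,  0.17818759,  1.45456234])}
```

View pics/top0.png

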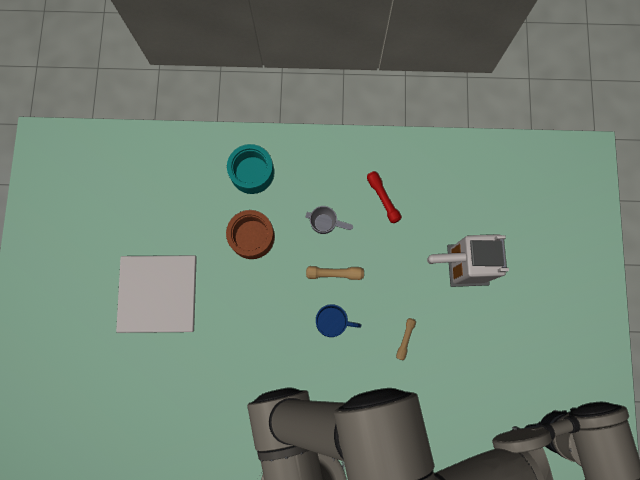

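View pics/side0.png

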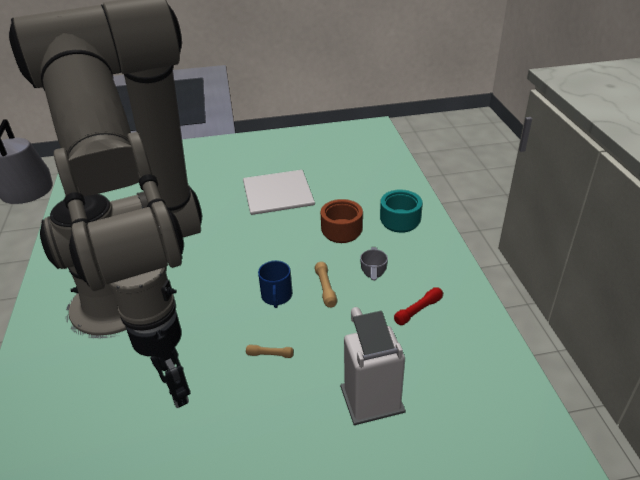

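Top view:
- **Pestles:** large wooden at (335,273), small wooden at (406,339), red at (384,197). The large wooden one fits, as it is not red and is the larger of its colour.
- **Mortars:** terracotta at (250,234), teal at (250,169). The terracotta one is meant.
- **Other things:** strainer (323,220), cup (332,321), board (157,294), spout tip about (432,259) pointing image-left.

I'll measure these and make a crop to confirm.

```bash
cat > h.py <<'E'
import numpy as np,cv2
def ray(c,u,v):
    f=c['frame'].shape[0]/2/np.tan(np.radians(c['vfov']/2))
    R=np.array(c['R']);C=-R.T@np.array(c['t'])
    return C,R.T@np.array([(u-c['cx'])/f,(v-c['cy'])/f,1])
def plane(c,u,v,z):
    C,d=ray(c,u,v);return C+d*(z-C[2])/d[2]
def proj(c,X):
    f=c['frame'].shape[0]/2/np.tan(np.radians(c['vfov']/2))
    p=np.array(c['R'])@np.array(X)+np.array(c['t']);return f*p[:2]/p[2]+[c['cx'],c['cy']]
def blobs(c,lo,hi,roi=None,minA=60):
    """contours of an HSV range, inside roi (u0,v0,u1,v1)"""
    m=cv2.inRange(cv2.cvtColor(c['frame'],cv2.COLOR_RGB2HSV),np.array(lo),np.array(hi))
    if roi: 
        k=np.zeros_like(m);u0,v0,u1,v1=roi;k[v0:v1,u0:u1]=255;m&=k
    return [x for x in cv2.findContours(m,cv2.RETR_EXTERNAL,cv2.CHAIN_APPROX_NONE)[0] if cv2.contourArea(x)>minA]
E
python3 - <<'E'
import pickle,cv2,numpy as np
from h import *
d=pickle.load(open('d0.pkl','rb'));np.set_printoptions(precision=4,suppress=True)
T,S=d['top'],d['side']
def circ(c,cnt,z):
    P=np.array([plane(c,*p[0],z)[:2] for p in cnt]);return P
def rep(n,c,lo,hi,roi,z):
    for b in blobs(c,lo,hi,roi):
        P=np.array([plane(c,u+0.,v+0.,z)[:2] for u,v in b[:,0]],np.float32)
        print(n,'px',cv2.boundingRect(b),'minrect',[np.round(x,4) for x in cv2.minAreaRect(P)],'mincirc',[np.round(x,4) for x in cv2.minEnclosingCircle(P)])
for nm,c in d.items():
    h=cv2.cvtColor(c['frame'],cv2.COLOR_RGB2HSV)
    print(nm,[h[v,u].tolist() for u,v in ([(335,273),(232,236),(157,294),(332,321),(323,213),(350,226),(455,258),(432,259),(488,250),(60,300)] if nm=='top' else [(325,280),(325,220),(280,190),(275,290),(374,258),(372,340),(375,385)])])
rep('pestle T',T,(8,90,60),(25,255,255),(290,250,430,370),.017)
rep('pestle S',S,(8,90,60),(25,255,255),(240,255,345,365),.017)
rep('mortarT',T,(3,100,40),(14,255,255),(215,200,285,265),.075)
rep('mortarS',S,(3,100,40),(14,255,255),(310,190,370,245),.075)
rep('cupT',T,(105,100,20),(130,255,255),(300,295,370,345),.08)
rep('cupS',S,(105,100,20),(130,255,255),(250,255,300,310),.08)
rep('boardT',T,(0,0,120),(180,40,255),(100,245,210,345),.012)
rep('strT',T,(0,0,40),(180,60,255),(298,200,360,240),.05)
rep('strS',S,(0,0,40),(180,60,255),(350,240,395,285),.05)
rep('keyT',T,(0,0,20),(180,70,110),(468,235,507,268),.2)
big=lambda im,x,y,w,h,s:cv2.resize(im[y:y+h,x:x+w],None,fx=s,fy=s,interpolation=cv2.INTER_CUBIC)
a=big(T['frame'],215,140,300,225,2.6);cv2.imwrite('pics/crop.png',a[:,:,::-1])
a=big(S['frame'],230,180,225,240,2.5);cv2.imwrite('pics/cropS.png',a[:,:,::-1])
E
```

```text
top [[18, 113, 147], [9, 168, 120], [9, 15, 169], [108, 194, 96], [140, 10, 74], [124, 16, 113], [9, 15, 174], [9, 14, 179], [60, 4, 68], [71, 50, 157]]
side [[17, 117, 172], [8, 168, 73], [175, 8, 194], [109, 193, 66], [120, 12, 66], [90, 4, 70], [0, 9, 87]]
pestle T px (397, 319, 19, 41) minrect [array([ 0.3675, -0.2476]), array([0.0221, 0.1065]), np.float64(73.0254)] mincirc [array([ 0.3668, -0.2499]), np.float64(0.0534)]
pestle T px (306, 266, 58, 14) minrect [array([ 0.5317, -0.0626]), array([0.0318, 0.1487]), np.float64(0.3161)] mincirc [array([ 0.5317, -0.0627]), np.float64(0.0747)]
pestle S px (246, 345, 47, 13) minrect [array([ 0.3674, -0.2544]), array([0.0282, 0.1069]), np.float64(72.3071)] mincirc [array([ 0.367 , -0.2555]), np.float64(0.0537)]
pestle S px (315, 262, 21, 45) minrect [array([ 0.5321, -0.0648]), array([0.0318, 0.1677]), np.float64(0.3696)] mincirc [array([ 0.5339, -0.0648]), np.float64(0.084)]
mortarT px (226, 210, 48, 49) minrect [array([0.6169, 0.1552]), array([0.1269, 0.1164]), np.float64(28.5671)] mincirc [array([0.6175, 0.1539]), np.float64(0.0643)]
mor
[... 445 characters left out ...]
rray([ 0.402 , -0.1021]), np.float64(0.0795)]
boardT px (116, 255, 79, 78) minrect [array([0.4662, 0.4013]), array([0.2006, 0.1972]), np.float64(2.1206)] mincirc [array([0.4665, 0.4014]), np.float64(0.1387)]
strT px (298, 200, 62, 40) minrect [array([ 0.6659, -0.0435]), array([0.1036, 0.1593]), np.float64(1.4879)] mincirc [array([ 0.6666, -0.0435]), np.float64(0.0948)]
strS px (350, 240, 45, 45) minrect [array([ 0.6624, -0.0451]), array([0.1719, 0.1181]), np.float64(77.2575)] mincirc [array([ 0.6624, -0.0451]), np.float64(0.1043)]
keyT px (470, 238, 37, 30) minrect [array([ 0.5651, -0.4097]), array([0.0675, 0.0811]), np.float64(0.3366)] mincirc [array([ 0.5655, -0.4124]), np.float64(0.0506)]
```

View pics/crop.png

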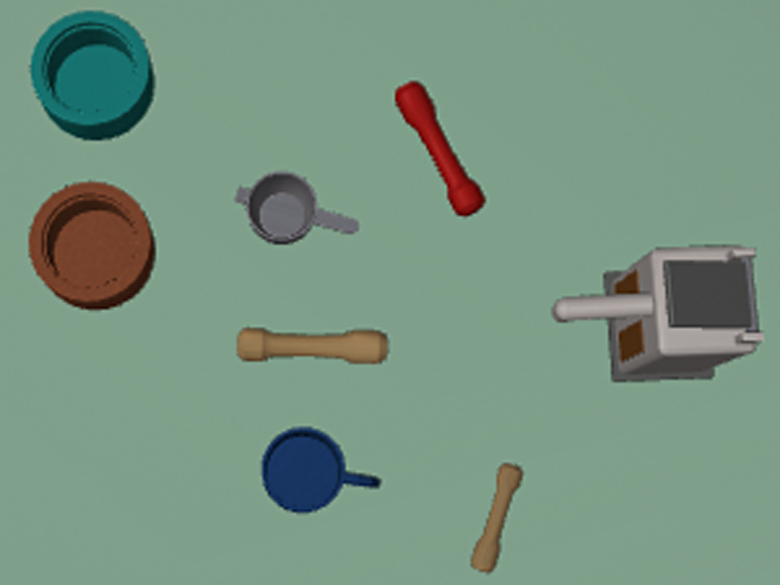

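View pics/cropS.png

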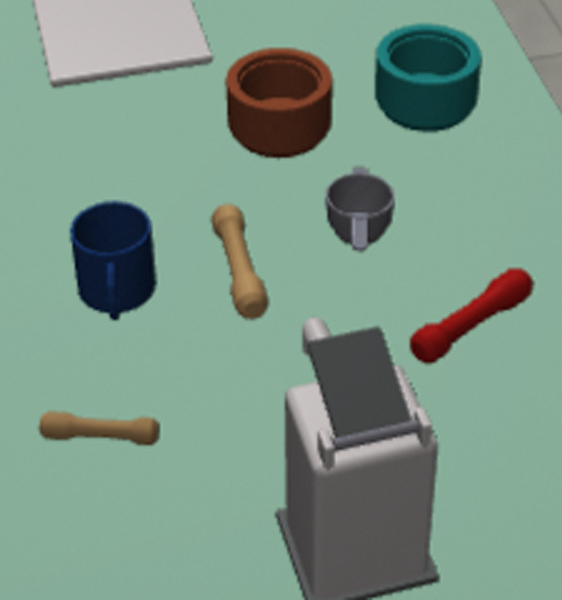

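The crops confirm the large wooden pestle at crop (312,345), clearly bigger than the small one at (497,518), and the terracotta mortar at crop (92,245). The spout end is at crop (555,309).

```bash
cat >> h.py <<'E'
from scipy.spatial.transform import Rotation as Ro
def pose(o):
    q=o['ee_rot'];return np.array(o['tool_pos']),Ro.from_quat([q[1],q[2],q[3],q[0]])
def down(yaw,tilt=0):
    """tool pointing down, tool x at world angle yaw (deg); tilt about own y (deg)"""
    return Ro.from_euler('z',yaw,degrees=True)*Ro.from_euler('x',180,degrees=True)*Ro.from_euler('y',tilt,degrees=True)
def rel(o,targets):
    p,R=pose(o)
    for X,Q in targets:
        print('turn',np.round((R.inv()*Q).as_rotvec(degrees=True),1),'shift cm',np.round(R.inv().apply(np.array(X)-p)*100,2))
E
python3 - <<'E'
import pickle
from h import *
from plant import r
np.set_printoptions(precision=4,suppress=True)
d=pickle.load(open('d0.pkl','rb'));T,S=d['top'],d['side']
t=lambda x,y:(215+x/2.6,140+y/2.6)
s=lambda x,y:(230+x/2.5,180+y/2.5)
print('mortar',plane(T,250,232.7,.075), 'side', plane(S,*s(279,81),.075))
print('strainer T',plane(T,*t(282,207),.05),'S',plane(S,*s(360,202),.05), 'handle',plane(T,*t(350,226),.045))
print('cup T',plane(T,*t(303,470),.08),'S',plane(S,*s(112,235),.08))
print('spout end T',plane(T,*t(553,309),.15))
print('foot T',[plane(T,*t(*p),.005)[:2] for p in((606,272),(612,380),(713,378))])
print('foot S',[plane(S,*s(*p),.005)[:2] for p in((277,515),(305,600),(437,578))])
print('key rear/front T',plane(T,*t(752,292),.188),plane(T,*t(665,294),.214))
print('key front corners S',[plane(S,*s(*p),.214)[:2] for p in((307,343),(379,328))],'rear',[plane(S,*s(*p),.188)[:2] for p in((334,443),(410,427))])
print('pestle ends T',plane(T,*t(237,344),.017),plane(T,*t(388,346),.017))
w=r.read_camera('wrist');print(w['mount'])
rel(r.get_obs(),[([.532,-.063,.20],down(90)),([.532,-.063,.008],down(90))])
E
```

```text
mortar [0.6205 0.1551 0.075 ] side [0.6211 0.1462 0.075 ]
strainer T [ 0.6649 -0.0304  0.05  ] S [ 0.6652 -0.0449  0.05  ] handle [ 0.6484 -0.0987  0.045 ]
cup T [ 0.4046 -0.0568  0.08  ] S [ 0.4077 -0.0725  0.08  ]
spout end T [ 0.5536 -0.2809  0.15  ]
foot T [array([ 0.6157, -0.3621]), array([ 0.5056, -0.3663]), array([ 0.5103, -0.4677])]
foot S [array([ 0.5072, -0.3741]), array([ 0.5121, -0.4603]), array([ 0.6225, -0.4629])]
key rear/front T [ 0.5677 -0.451   0.188 ] [ 0.5595 -0.3668  0.214 ]
key front corners S [array([ 0.5325, -0.3768]), array([ 0.5906, -0.3734])] rear [array([ 0.535, -0.455]), array([ 0.5938, -0.4524])]
pestle ends T [0.5305 0.0112 0.017 ] [ 0.5325 -0.1401  0.017 ]
[[-0.0001 -0.959  -0.2834  0.0719]
 [ 1.     -0.0001 -0.      0.0008]
 [-0.     -0.2834  0.959  -0.1438]
 [ 0.      0.      0.      1.    ]]
turn [ -0.1  -0.  -67.8] shift cm [ 46.89 -26.57   3.12]
turn [ -0.1  -0.  -67.8] shift cm [ 46.88 -26.55  22.32]
```

Emit:
servo_tool(
  commands=[0, 0, -67.8, 46.9, -26.6, 3.1, 1, 0, 0, -67.8, 46.9, -26.6, 3.1, 1, 0, 0, -67.8, 46.9, -26.6, 3.1, 1, 0, 0, -67.8, 46.9, -26.6, 3.1, 1, 0, 0, -67.8, 46.9, -26.6, 3.1, 1, 0, 0, -67.8, 46.9, -26.6, 3.1, 1, 0, 0, -67.8, 46.9, -26.6, 3.1, 1, 0, 0, -67.8, 46.9, -26.6, 3.1, 1, 0, 0, -67.8, 46.9, -26.6, 3.1, 1, 0, 0, -67.8, 46.9, -26.6, 3.1, 1, 0, 0, -67.8, 46.9, -26.6, 3.1, 1, 0, 0, -67.8, 46.9, -26.6, 3.1, 1, 0, 0, -67.8, 46.9, -26.6, 3.1, 1, 0, 0, -67.8, 46.9, -26.6, 3.1, 1, 0, 0, -67.8, 46.9, -26.6, 3.1, 1, 0, 0, -67.8, 46.9, -26.6, 3.1, 1],
  newtons=40,
)

```text
clock: 1.48
tool_pos: [0.5316, -0.063, 0.1999]
ee_rot: [-0.0, 0.707, 0.707, -0.001]
ft_force: [-0.8, -0.1, 0.1]
finger_gap: 0.998
grip_force: 0.0
```

Run:
```python
from h import *
from plant import r
np.set_printoptions(precision=4,suppress=True)
o=r.get_obs();w=r.read_camera('wrist')
cv2.imwrite('pics/w1.png',w['frame'][:,:,::-1])
p,R=pose(o);M=np.array(w['mount']);
# camera->world, then as world->camera
Rc=(R.as_matrix()@M[:3,:3]).T;C=R.apply(M[:3,3])+p;w['R']=Rc;w['t']=-Rc@C
for b in blobs(w,(8,80,60),(28,255,255),minA=500):
    P=np.array([plane(w,*q,.017)[:2] for q in b[:,0]],np.float32);print(cv2.boundingRect(b),cv2.minAreaRect(P))
print(o['clock'],p);rel(o,[([.532,-.063,.004],down(90))])
```

```text
(299, 125, 39, 172) ((0.5319910049438477, -0.06770563125610352), (0.032477762550115585, 0.15376076102256775), 0.12387785315513611)
1.4833 [ 0.5316 -0.063   0.1999]
turn [-0.1  0.   0. ] shift cm [ 0.    0.06 19.59]
```

View pics/w1.png

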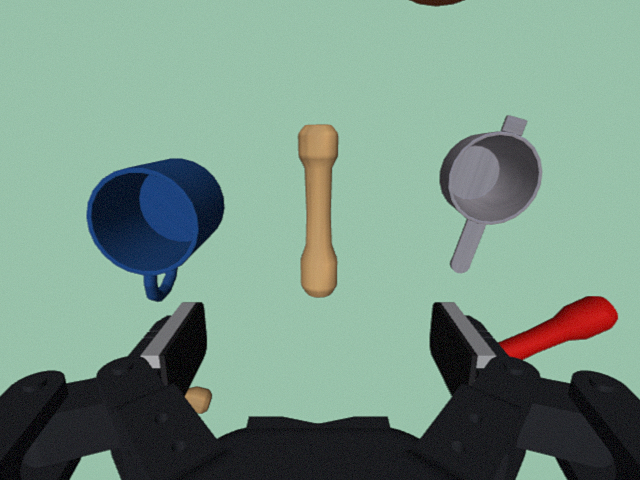

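The wrist picture shows the pestle centred, with its middle at about (318,211). The cup (155,215) and strainer (490,175) are well clear of the fingers. I'll descend, grip and lift.

Emit:
servo_tool(
  commands=[0, 0, 0, -0.2, 0, 10, 1, 0, 0, 0, -0.2, 0, 16, 1, 0, 0, 0, -0.2, 0, 16, 1, 0, 0, 0, -0.2, 0, 18.5, 1, 0, 0, 0, -0.2, 0, 19.6, 1, 0, 0, 0, -0.2, 0, 19.6, 1, 0, 0, 0, -0.2, 0, 19.6, 0, 0, 0, 0, -0.2, 0, 19.6, 0, 0, 0, 0, -0.2, 0, 19.6, 0, 0, 0, 0, -0.2, 0, 19.6, 0, 0, 0, 0, -0.2, 0, 19.6, 0, 0, 0, 0, -0.2, 0, 19.6, 0, 0, 0, 0, -0.2, 0, 19.6, 0, 0, 0, 0, -0.2, 0, 19.6, 0, 0, 0, 0, -0.2, 0, 18, 0, 0, 0, 0, -0.2, 0, 14, 0, 0, 0, 0, -0.2, 0, 10, 0],
  newtons=40,
)

```text
clock: 2.95
tool_pos: [0.5308, -0.0645, 0.1006]
ee_rot: [-0.002, 0.707, 0.707, -0.001]
ft_force: [1.0, -0.2, -0.6]
finger_gap: 0.246
grip_force: 39.4
```

Run:
```python
from h import *
from plant import r
o=r.get_obs();print(o['clock'],o['finger_gap'],o['grip_force'],o['tool_pos']);rel(o,[([.466,.400,.13],down(90)),([.466,.400,.018],down(90))])
```

```text
2.95 0.24590515135985513 39.447221159935 [ 0.53078363 -0.06453592  0.10064553]
turn [-0.2 -0.1 -0. ] shift cm [46.45 -6.51 -2.87]
turn [-0.2 -0.1 -0. ] shift cm [46.44 -6.47  8.33]
```

Emit:
servo_tool(
  commands=[0, 0, 0, 3, 0, -3, 0, 0, 0, 0, 7, -1, -3, 0, 0, 0, 0, 11, -1.5, -3, 0, 0, 0, 0, 15, -2, -3, 0, 0, 0, 0, 19, -2.7, -3, 0, 0, 0, 0, 23, -3.2, -3, 0, 0, 0, 0, 27, -3.8, -3, 0, 0, 0, 0, 31, -4.3, -3, 0, 0, 0, 0, 35, -4.9, -3, 0, 0, 0, 0, 39, -5.5, -3, 0, 0, 0, 0, 43, -6, -3, 0, 0, 0, 0, 46.4, -6.5, -2.5, 0, 0, 0, 0, 46.4, -6.5, 0, 0, 0, 0, 0, 46.4, -6.5, 3, 0, 0, 0, 0, 46.4, -6.5, 6, 0, 0, 0, 0, 46.4, -6.5, 7.5, 0, 0, 0, 0, 46.4, -6.5, 8.2, 0, 0, 0, 0, 46.4, -6.5, 8.3, 0, 0, 0, 0, 46.4, -6.5, 8.3, 0],
)

```text
clock: 4.53
tool_pos: [0.4675, 0.3993, 0.0181]
ee_rot: [0.0, 0.707, 0.707, 0.0]
ft_force: [-0.1, -0.1, -0.9]
finger_gap: 0.254
grip_force: 39.8
```

Emit:
servo_tool(
  commands=[0, 0, 0, 0, 0, 0.1, 0, 0, 0, 0, 0, 0, 0.1, 0, 0, 0, 0, 0, 0, 0.1, 0.35, 0, 0, 0, 0, 0, 0.1, 0.6, 0, 0, 0, 0, 0, 0.1, 1, 0, 0, 0, 0, 0, 0.1, 1, 0, 0, 0, 0, 0, 0.1, 1, 0, 0, 0, 0, 0, 0.1, 1, 0, 0, 0, 0, 0, 0.1, 1, 0, 0, 0, 0, 0, -3, 1, 0, 0, 0, 0, 0, -7, 1, 0, 0, 0, 0, 0, -11, 1, 0, 0, 0, 0, 0, -13, 1, 0, 0, 0, 0, 0, -13, 1],
)

```text
clock: 5.7
tool_pos: [0.4698, 0.4008, 0.1533]
ee_rot: [0.001, 0.707, 0.707, 0.005]
ft_force: [0.3, 0.1, 0.9]
finger_gap: 1.004
grip_force: 0.0
```

Run:
```python
from h import *
from plant import r
np.set_printoptions(precision=4,suppress=True)
def wr():
    o=r.get_obs();w=r.read_camera('wrist');p,R=pose(o);M=np.array(w['mount'])
    w['R']=(R.as_matrix()@M[:3,:3]).T;w['t']=-w['R']@(R.apply(M[:3,3])+p);return w
o=r.get_obs();print(o['clock'],o['tool_pos'],o['finger_gap'])
w=wr();cv2.imwrite('pics/w2.png',w['frame'][:,:,::-1])
for b in blobs(w,(8,80,60),(28,255,255),minA=500):
    P=np.array([plane(w,*q,.029)[:2] for q in b[:,0]],np.float32);print(cv2.boundingRect(b),cv2.minAreaRect(P))
T=r.read_camera('top');cv2.imwrite('pics/t2.png',T['frame'][:,:,::-1])
for b in blobs(T,(3,100,40),(14,255,255),(200,190,300,280)): print('mortar',cv2.boundingRect(b))
```

```text
5.7 [0.4698 0.4008 0.1533] 1.0037359946717026
(516, 450, 41, 30) ((0.668415367603302, 0.1825041025876999), (0.032543376088142395, 0.03678419440984726), 89.4403305053711)
(289, 124, 49, 207) ((0.46797892451286316, 0.3961568772792816), (0.03296547010540962, 0.15596288442611694), 0.12905582785606384)
mortar (226, 210, 48, 49)
```

The pestle lies on the board at (0.468, 0.396). Next I go to the far side of the mortar with the fingers open, so they cradle its outer wall.

Run:
```python
from h import *
from plant import r
o=r.get_obs();rel(o,[([.658,.226,.17],down(62)),([.658,.226,.018],down(62))]);print(plane(r.read_camera('top'),250,168,.075))
```

```text
turn [ 0.1 -0.1 28. ] shift cm [-17.3   19.06  -2.2 ]
turn [ 0.1 -0.1 28. ] shift cm [-17.32  19.05  13.  ]
[0.79154583 0.16374255 0.075     ]
```

Emit:
servo_tool(
  commands=[0, 0, 28, -17.3, 19.1, -2.2, 1, 0, 0, 28, -17.3, 19.1, -2.2, 1, 0, 0, 28, -17.3, 19.1, -2.2, 1, 0, 0, 28, -17.3, 19.1, -2.2, 1, 0, 0, 28, -17.3, 19.1, -2.2, 1, 0, 0, 28, -17.3, 19.1, -2.2, 1, 0, 0, 28, -17.3, 19.1, -2.2, 1, 0, 0, 28, -17.3, 19.1, -2.2, 1, 0, 0, 28, -17.3, 19.1, 2, 1, 0, 0, 28, -17.3, 19.1, 6, 1, 0, 0, 28, -17.3, 19.1, 10, 1, 0, 0, 28, -17.3, 19.1, 12.5, 1, 0, 0, 28, -17.3, 19.1, 13, 1, 0, 0, 28, -17.3, 19.1, 13, 1],
)

```text
clock: 7.02
tool_pos: [0.6553, 0.2269, 0.0142]
ee_rot: [-0.001, 0.857, 0.515, -0.003]
ft_force: [-0.3, 1.0, 0.3]
finger_gap: 1.0
grip_force: 0.0
```

Run:
```python
from h import *
from plant import r
np.set_printoptions(precision=4,suppress=True)
o=r.get_obs();p,R=pose(o);print(o['clock'],p,o['ft_force'],R.as_matrix()[:,0])
def plan(c,yaw,d=.053):
    a=np.radians(yaw);return ([c[0]+d*np.cos(a),c[1]+d*np.sin(a),.018],down(yaw))
rel(o,[plan((.6205,.155),62),plan((.579,.077),62),plan((.545,.012),62),plan((.540,-.005),70),plan((.538,-.025),80),plan((.537,-.045),90),plan((.537,-.10),90)])
w=r.read_camera('top');cv2.imwrite('pics/t3.png',w['frame'][150:400,100:520,::-1])
```

```text
7.0167 [0.6553 0.2269 0.0142] [-0.2986  1.0355  0.3069] [ 0.4687  0.8833 -0.0042]
turn [-0.3  0.2  0. ] shift cm [-2.68  0.3  -0.37]
turn [-0.3  0.2  0. ] shift cm [-11.52   0.29  -0.34]
turn [-0.3  0.2  0. ] shift cm [-18.85   0.33  -0.31]
turn [-0.3  0.2 -8. ] shift cm [-20.64  -0.05  -0.3 ]
turn [ -0.3   0.2 -18. ] shift cm [-22.71  -0.19  -0.29]
turn [ -0.3   0.2 -28. ] shift cm [-24.88  -0.19  -0.28]
turn [ -0.3   0.2 -28. ] shift cm [-29.74   2.38  -0.27]
```

View pics/t3.png

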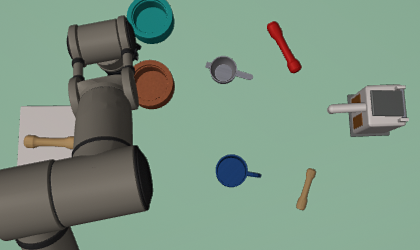

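The gripper is behind the mortar, and the pestle is on the board at crop (50,143). I'll push the straight leg first.

Emit:
servo_tool(
  commands=[0, 0, 0, -1.5, 0.2, 0, 1, 0, 0, 0, -2.2, 0.2, 0, 1, 0, 0, 0, -2.8, 0.2, 0, 1, 0, 0, 0, -3.4, 0.2, 0, 1, 0, 0, 0, -4.2, 0.2, 0, 1, 0, 0, 0, -5, 0.2, 0, 1, 0, 0, 0, -6, 0.2, 0, 1, 0, 0, 0, -7, 0.2, 0, 1, 0, 0, 0, -8, 0.2, 0, 1, 0, 0, 0, -9, 0.2, 0, 1, 0, 0, 0, -10, 0.2, 0, 1, 0, 0, 0, -11, 0.2, 0, 1, 0, 0, 0, -11.5, 0.2, 0, 1, 0, 0, 0, -11.5, 0.2, 0, 1],
)

```text
clock: 8.23
tool_pos: [0.6074, 0.1235, 0.0196]
ee_rot: [0.001, 0.858, 0.514, 0.002]
ft_force: [1.4, 1.8, 1.9]
finger_gap: 1.001
grip_force: 1.5
```

```bash
cat >> h.py <<'E'
def wr(r):
    o=r.get_obs();w=r.read_camera('wrist');p,R=pose(o);M=np.array(w['mount'])
    w['R']=(R.as_matrix()@M[:3,:3]).T;w['t']=-w['R']@(R.apply(M[:3,3])+p);return w
def plan(c,yaw,d=.053):
    a=np.radians(yaw);return ([c[0]+d*np.cos(a),c[1]+d*np.sin(a),.018],down(yaw))
def mortar(c,roi=None):
    b=max(blobs(c,(3,100,30),(14,255,255),roi,100),key=cv2.contourArea)
    return cv2.boundingRect(b)
E
python3 - <<'E'
from h import *
from plant import r
np.set_printoptions(precision=4,suppress=True)
o=r.get_obs();p,R=pose(o);print(o['clock'],p,o['ft_force'],R.as_matrix()[:,0])
for n in('top','side'):
    c=r.read_camera(n);b=mortar(c,(150,150,420,330) if n=='top' else (300,180,420,300))
    q=proj(c,(p[0]-.053*.4695,p[1]-.053*.883,.075));print(n,b,'expected rim centre px',q)
    cv2.imwrite(f'pics/{n}4.png',c['frame'][:,:,::-1])
rel(o,[plan((.545,.012),62),plan((.540,-.005),70),plan((.538,-.025),80),plan((.537,-.045),90),plan((.537,-.10),90)])
E
python3 -c "
import cv2,numpy as np
a=cv2.imread('pics/top4.png')[150:400,180:500];b=cv2.imread('pics/side4.png')[150:400,220:540]
cv2.imwrite('pics/c4.png',cv2.resize(np.hstack([a,b]),(800,312)))"
```

```text
8.2333 [0.6074 0.1235 0.0196] [1.4323 1.7815 1.861 ] [0.4708 0.8822 0.003 ]
top (277, 226, 27, 49) expected rim centre px [280.2618 248.2522]
side (312, 217, 44, 46) expected rim centre px [332.9629 229.2145]
turn [ 0.2 -0.2 -0.1] shift cm [-7.47 -0.26  0.14]
turn [ 0.2 -0.2 -8.1] shift cm [-9.26 -0.64  0.13]
turn [  0.2  -0.1 -18.1] shift cm [-11.33  -0.78   0.12]
turn [  0.3  -0.1 -28.1] shift cm [-13.5   -0.77   0.12]
turn [  0.3  -0.1 -28.1] shift cm [-18.35   1.82   0.11]
```

View pics/c4.png

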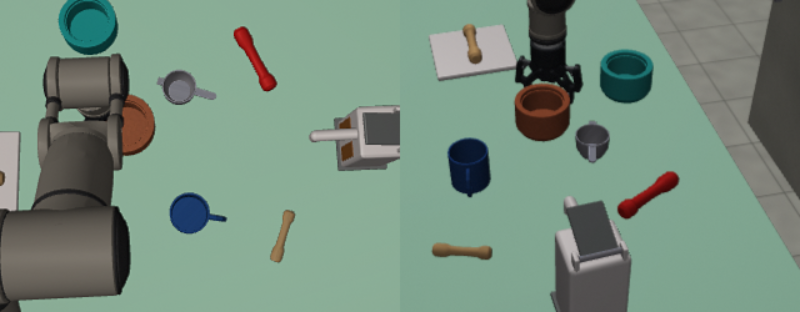

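The mortar (side crop (542,110)) sits in the cradle as expected, with the cup and strainer untouched. I'll continue along the curve into the gap.

Emit:
servo_tool(
  commands=[0, 0, 0, -1, 0, 0, 1, 0, 0, 0, -2, 0, 0, 1, 0, 0, 0, -3, -0.1, 0, 1, 0, 0, 0, -4, -0.1, 0, 1, 0, 0, 0, -5, -0.2, 0, 1, 0, 0, 0, -6, -0.2, 0, 1, 0, 0, 0, -7, -0.2, 0, 1, 0, 0, -4, -8, -0.4, 0, 1, 0, 0, -8, -9, -0.6, 0, 1, 0, 0, -12, -10, -0.7, 0, 1, 0, 0, -16, -11, -0.8, 0, 1, 0, 0, -20, -11.8, -0.8, 0, 1, 0, 0, -24, -12.6, -0.8, 0, 1, 0, 0, -28, -13.5, -0.8, 0, 1, 0, 0, -28, -14.4, -0.3, 0, 1, 0, 0, -28, -15.3, 0.2, 0, 1, 0, 0, -28, -15.3, 0.2, 0, 1],
)

```text
clock: 9.75
tool_pos: [0.5362, -0.0126, 0.0183]
ee_rot: [0.0, 0.707, 0.707, 0.001]
ft_force: [0.8, 2.4, 3.0]
finger_gap: 0.999
grip_force: 2.2
```

Run:
```python
from h import *
from plant import r
np.set_printoptions(precision=4,suppress=True)
o=r.get_obs();p,R=pose(o);X=R.as_matrix()[:,0];print(o['clock'],p,o['ft_force'],X)
for n in('top','side'):
    c=r.read_camera(n);b=mortar(c,(150,150,450,330) if n=='top' else (280,180,420,330))
    print(n,b,'expected rim centre px',proj(c,(p[0]-.053*X[0],p[1]-.053*X[1],.075)))
    if n=='side':
        hw=proj(c,(p[0]-.053*X[0]+.06,p[1]-.053*X[1],.075));print(hw)
    for nm,lo,hi,roi in (('cup',(105,100,20),(130,255,255),(300,295,370,345) if n=='top' else (250,255,300,310)),):
        for q in blobs(c,lo,hi,roi): print(nm,cv2.boundingRect(q))
    cv2.imwrite(f'pics/{n}5.png',c['frame'][:,:,::-1])
a=cv2.imread('pics/top5.png')[150:400,180:500];b=cv2.imread('pics/side5.png')[150:400,220:540]
cv2.imwrite('pics/c5.png',cv2.resize(np.hstack([a,b]),(800,312)))
```

```text
9.75 [ 0.5362 -0.0126  0.0183] [0.819  2.3815 3.0116] [0.001  1.     0.0005]
top (336, 249, 23, 45) expected rim centre px [336.2003 267.9513]
cup (323, 305, 38, 32)
side (302, 251, 48, 51) expected rim centre px [326.0136 266.0333]
[349.5662 262.5395]
cup (258, 261, 34, 46)
```

View pics/c5.png

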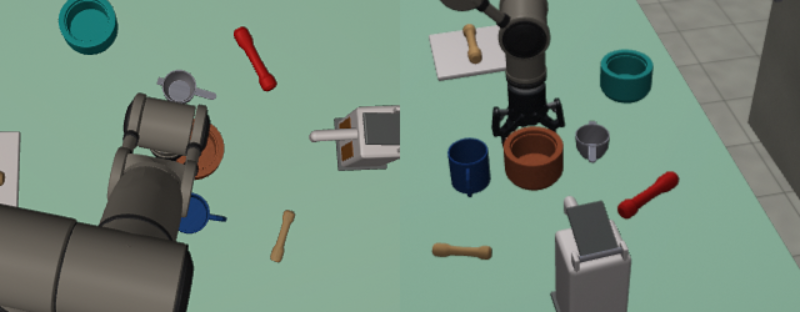

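The mortar is between cup and strainer (side crop (534,157)), with both still standing and the cup's pixels unchanged. Next I push straight on, then ease toward the spout.

Emit:
servo_tool(
  commands=[0, 0, 0, -1.2, 0, 0, 1, 0, 0, 0, -2.4, 0, 0, 1, 0, 0, 0, -3.6, 0, 0, 1, 0, 0, 0, -4.8, 0, 0, 1, 0, 0, 0, -6, 0.1, 0, 1, 0, 0, 0, -7.2, 0.3, 0, 1, 0, 0, 0, -8.4, 0.5, 0, 1, 0, 0, 0, -9.6, 0.7, 0, 1, 0, 0, 0, -10.8, 0.9, 0, 1, 0, 0, 0, -12, 1.1, 0, 1, 0, 0, 0, -13.2, 1.3, 0, 1, 0, 0, 0, -14.4, 1.5, 0, 1, 0, 0, 0, -15.6, 1.7, 0, 1, 0, 0, 0, -16.8, 1.9, 0, 1, 0, 0, 0, -17.8, 2, 0, 1, 0, 0, 0, -18.6, 2, 0, 1, 0, 0, 0, -19, 2, 0, 1, 0, 0, 0, -19, 2, 0, 1],
)

```text
clock: 11.35
tool_pos: [0.5554, -0.2017, 0.0176]
ee_rot: [-0.001, 0.707, 0.707, 0.0]
ft_force: [0.5, 4.4, 6.1]
finger_gap: 1.001
grip_force: 3.6
```

Run:
```python
from h import *
from plant import r
np.set_printoptions(precision=4,suppress=True)
o=r.get_obs();p,R=pose(o);X=R.as_matrix()[:,0];print(o['clock'],p,o['ft_force'],X)
f={}
for n in('top','side'):
    c=r.read_camera(n);f[n]=c['frame'];m=(p[0]-.053*X[0],p[1]-.053*X[1],.075)
    print(n,'expected rim centre px',proj(c,m),mortar(c,(330,200,520,330) if n=='top' else (280,250,420,430)))
    print('tip est px',proj(c,(.556,-.292,.12)))
a=f['top'][180:330,330:530];b=f['side'][260:410,250:450]
cv2.imwrite('pics/c6.png',cv2.resize(np.hstack([a,b]),(800,300),interpolation=cv2.INTER_CUBIC)[:,:,::-1])
```

```text
11.35 [ 0.5554 -0.2017  0.0176] [0.5368 4.3885 6.1108] [0.0008 1.     0.0017]Traceback (most recent call last):
  File "<stdin>", line 8, in <module>
  File "h.py", line 33, in mortar
    b=max(blobs(c,(3,100,30),(14,255,255),roi,100),key=cv2.contourArea)
ValueError: max() iterable argument is empty
```

Emit:
servo_tool(
  commands=[0, 0, 0, -0.6, 0, 0, 1, 0, 0, 0, -1.2, 0, 0, 1, 0, 0, 0, -1.8, 0, 0, 1, 0, 0, 0, -2.2, 0, 0, 1, 0, 0, 0, -2.5, 0, 0, 1, 0, 0, 0, -2.5, 0, 0, 1],
)

```text
clock: 11.9
tool_pos: [0.5554, -0.2259, 0.0176]
ee_rot: [-0.001, 0.707, 0.707, 0.0]
ft_force: [0.1, 7.7, 7.3]
finger_gap: 1.001
grip_force: 4.5
```

Emit:
servo_tool(
  commands=[0, 0, 0, 1, 0, 0, 1, 0, 0, 0, 3, 0, 0, 1, 0, 0, 0, 6, 0, 0, 1, 0, 0, 0, 8, 0, -2, 1, 0, 0, 0, 10, 0, -6, 1, 0, 0, 0, 12, 0, -10, 1, 0, 0, 0, 12, 0, -14, 1, 0, 0, 0, 12, 0, -18, 1, 0, 0, 0, 12, 0, -22, 1, 0, 0, 0, 12, 0, -24, 1, 0, 0, 0, 12, 0, -24, 1],
)

```text
clock: 12.82
tool_pos: [0.5575, -0.1078, 0.2629]
ee_rot: [0.005, 0.707, 0.707, 0.002]
ft_force: [0.8, 0.4, -0.0]
finger_gap: 1.0
grip_force: 0.0
```

Run:
```python
from h import *
from plant import r
np.set_printoptions(precision=4,suppress=True)
o=r.get_obs();p,R=pose(o);print(o['clock'],p)
f={}
for n in('top','side'):
    c=r.read_camera(n);f[n]=c['frame']
    for b in blobs(c,(3,100,30),(14,255,255),(330,200,520,330) if n=='top' else (280,250,420,430),40): print(n,cv2.boundingRect(b))
    print('expected rim',proj(c,(.555,-.280,.075)),'tip est',proj(c,(.556,-.292,.12)),'rim edges y+-',proj(c,(.555,-.34,.075)),proj(c,(.555,-.22,.075)))
a=f['top'][180:330,330:530];b=f['side'][260:410,250:450]
cv2.imwrite('pics/c6.png',cv2.resize(np.hstack([a,b]),(800,300),interpolation=cv2.INTER_CUBIC)[:,:,::-1])
```

```text
12.8167 [ 0.5575 -0.1078  0.2629]
top (453, 263, 10, 16)
top (451, 244, 10, 9)
top (394, 240, 50, 49)
expected rim [421.8136 262.7508] tip est [429.9674 259.8413] rim edges y+- [445.7662 263.3785] [397.8805 262.1235]
side (327, 309, 30, 57)
expected rim [352.7563 327.9046] tip est [354.5093 317.5593] rim edges y+- [359.0978 348.5777] [346.8616 308.688 ]
```

View pics/c6.png

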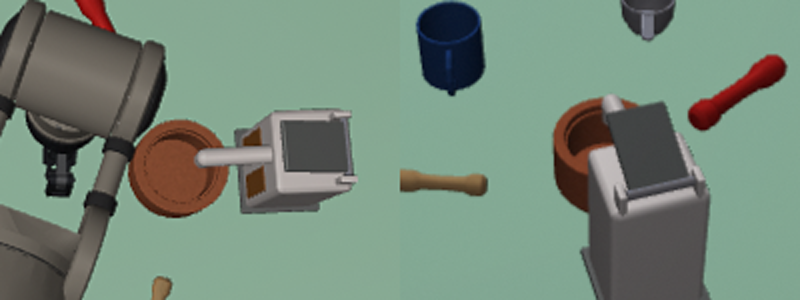

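The mortar stands under the spout (left half (178,168)), with the nozzle well inside the bowl and the rim clear of it. The axis is about 15 mm from the tip. Now the key.

Emit:
servo_tool(
  commands=[0, 0, 0, -4, 0.2, 0, 0, 0, 0, 0, -8, 0.4, 0, 0, 0, 0, 0, -12, 0.4, 0, 0, 0, 0, 0, -16, 0.4, 0, 0, 0, 0, 0, -20, 0.4, 0, 0, 0, 0, 0, -24, 0.4, 0, 0, 0, 0, 0, -27, 0.4, 0, 0, 0, 0, 0, -28, 0.4, 0, 0, 0, 0, 0, -28, 0.4, 0, 0, 0, 0, 0, -28, 0.4, 0, 0, 0, 0, 0, -28, 0.4, 0, 0],
)

```text
clock: 13.83
tool_pos: [0.5597, -0.3856, 0.2564]
ee_rot: [-0.001, 0.707, 0.707, 0.0]
ft_force: [0.4, 1.0, 0.0]
finger_gap: -0.0
grip_force: 0.0
```

Run:
```python
from h import *
from plant import r
o=r.get_obs();print(o['clock'],o['tool_pos'],o['finger_gap']);rel(o,[([.562,-.388,.215],down(90)),([.562,-.388,.188],down(90))])
```

```text
13.8333 [ 0.55974746 -0.38556567  0.25639453] -0.0002238941623609518
turn [-0.1 -0.1  0. ] shift cm [-0.25  0.23  4.14]
turn [-0.1 -0.1  0. ] shift cm [-0.26  0.23  6.84]
```

Emit:
servo_tool(
  commands=[0, 0, 0, -0.2, 0.2, 2, 0, 0, 0, 0, -0.2, 0.2, 3.5, 0, 0, 0, 0, -0.2, 0.2, 4.5, 0, 0, 0, 0, -0.2, 0.2, 5.2, 0, 0, 0, 0, -0.2, 0.2, 5.8, 0, 0, 0, 0, -0.2, 0.2, 6.2, 0, 0, 0, 0, -0.2, 0.2, 6.2, 0, 0, 0, 0, -0.2, 0.2, 6.2, 0],
)

```text
clock: 14.5
tool_pos: [0.562, -0.3892, 0.1963]
ee_rot: [0.001, 0.707, 0.707, 0.0]
ft_force: [0.3, 3.4, 4.5]
finger_gap: -0.003
grip_force: 2.2
```

Emit:
servo_tool(
  commands=[0, 0, 0, 0, 0, 0.2, 0, 0, 0, 0, 0, 0, 0.4, 0, 0, 0, 0, 0, 0, 0.6, 0, 0, 0, 0, 0, 0, 0.7, 0, 0, 0, 0, 0, 0, 0.7, 0, 0, 0, 0, 0, 0, 0.7, 0],
)

```text
clock: 15.0
tool_pos: [0.562, -0.3892, 0.1895]
ee_rot: [0.001, 0.707, 0.707, 0.0]
ft_force: [-0.6, 4.3, 5.8]
finger_gap: -0.0
grip_force: 2.9
```

Emit:
servo_tool(
  commands=[0, 0, 0, 0, 0, 0.2, 0, 0, 0, 0, 0, 0, 0.3, 0, 0, 0, 0, 0, 0, 0.3, 0, 0, 0, 0, 0, 0, 0.3, 0],
)

```text
clock: 15.33
tool_pos: [0.5621, -0.3893, 0.1888]
ee_rot: [0.002, 0.707, 0.707, 0.0]
ft_force: [-2.9, 7.2, 15.3]
finger_gap: 0.001
grip_force: 7.5
```

Force jumped to 15 N at z = 0.1888, so the key is at its stop. I'll hold it there, then release and retreat.

Emit:
servo_tool(
  commands=[0, 0, 0, 0, 0, 0.1, 0, 0, 0, 0, 0, 0, 0.1, 0, 0, 0, 0, 0, 0, 0.1, 0, 0, 0, 0, 0, 0, 0.1, 0, 0, 0, 0, 0, 0, 0.1, 0, 0, 0, 0, 0, 0, 0.1, 0],
)

```text
clock: 15.83
tool_pos: [0.5622, -0.3893, 0.1887]
ee_rot: [0.002, 0.707, 0.707, 0.0]
ft_force: [-3.6, 7.9, 19.3]
finger_gap: 0.001
grip_force: 9.3
```

Emit:
servo_tool(
  commands=[0, 0, 0, 0, 0, -1, 0, 0, 0, 0, 0, 0, -2, 0, 0, 0, 0, 0, 0, -4, 0, 0, 0, 0, 0, 0, -7, 0, 0, 0, 0, 0, 0, -11, 0, 0, 0, 0, 4, 0, -13, 0, 0, 0, 0, 8, 0, -13, 0, 0, 0, 0, 12, 0, -13, 0, 0, 0, 0, 16, 0, -13, 0, 0, 0, 0, 20, 0, -13, 0, 0, 0, 0, 24, 0, -13, 0, 0, 0, 0, 28, 0, -13, 0, 0, 0, 0, 28, 0, -13, 0, 0, 0, 0, 28, 0, -13, 0, 0, 0, 0, 28, 0, -13, 0],
)

```text
clock: 17.08
tool_pos: [0.5618, -0.11, 0.3144]
ee_rot: [0.0, 0.707, 0.707, -0.0]
ft_force: [-0.4, 0.4, -0.8]
finger_gap: 0.0
grip_force: 0.0
```

Run:
```python
from h import *
from plant import r
import pickle
d=pickle.load(open('d0.pkl','rb'))
o=r.get_obs();print(o['clock'],o['tool_pos'],o['ft_force'],np.abs(o['qvel']).max())
f={}
for n in('top','side'):
    c=r.read_camera(n);f[n]=c['frame']
    for nm,lo,hi,roi in (('mortar',(3,100,30),(14,255,255),(330,200,445,330) if n=='top' else (280,250,420,430)),('cup',(105,100,20),(130,255,255),(300,295,370,345) if n=='top' else (250,255,300,310)),('pestle',(8,80,60),(28,255,255),(100,245,210,345) if n=='top' else (230,160,320,215))):
        print(n,nm,[cv2.boundingRect(q) for q in blobs(c,lo,hi,roi,40)])
    x0,y0,x1,y1=(298,200,360,240) if n=='top' else (350,240,395,285)
    print('strainer diff',np.abs(c['frame'][y0:y1,x0:x1].astype(int)-d[n]['frame'][y0:y1,x0:x1]).mean())
a=f['top'][130:430,100:520];b=f['side'][130:430,200:480]
cv2.imwrite('pics/c7.png',cv2.resize(np.hstack([a,b]),(800,343))[:,:,::-1])
```

```text
17.0833 [ 0.56182866 -0.10999854  0.31442222] [-0.3721688   0.35258773 -0.80963658] 0.029680901125432948
top mortar [(394, 240, 50, 49)]
top cup []
top pestle [(124, 285, 59, 14)]
strainer diff 31.747177419354838
side mortar [(327, 309, 30, 57)]
side cup [(258, 261, 34, 46)]
side pestle [(270, 169, 15, 32)]
strainer diff 7.067654320987654
```

View pics/c7.png

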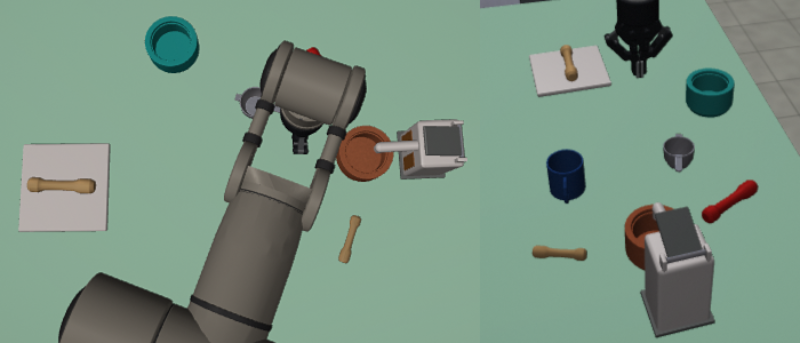

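The last picture shows the pestle flat on the board (left half (62,185)) and the mortar still under the spout. The key is back up, and the cup and strainer stand in place. I'm handing it in.

```bash
python3 -c "
from plant import r
print(r.job_done())"
```

```text
the job is handed in; nothing more can be done
None
```

I did all three steps and handed the job in at about 17 s (no verdict came back): the pestle is flat on the board, the mortar is about 15 mm off the spout axis by my estimate, the key was held at its stop and is back up, and the cup and strainer look unmoved.

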